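# Index the drilling fixture to the last hole and lock it

## Robot

A 6-joint arm with a two-finger parallel gripper is mounted at the origin on a cart in front of the work surface, level with it; the furniture and walls round the work are solid. World frame = base frame: x ahead of the robot, y to its left, z up, the work surface at z = 0. Lengths are in m, angles in rad, forces in N, time in s.
With the tool pointing down it reaches from about 0.4 to 0.825 m from the base axis. Payload 7 kg.
Tool frame: the origin (TCP) lies midway between the tips of the shut fingers; the grasp point (between the pads) lies arm.hold_point_z behind it (arm.hold_point_z is the distance from the TCP to the grasp point, in m); z points along the fingers, y is the line along which they close (so a half turn about z gives the same grasp; the last joint's range is limited). The gripper opens to 88 mm and grips with 3 to 60 N. Pads are 19 mm wide; open, the fingers measure 130 mm over their backs; the gripper's body (78 mm by 193 mm) begins 47 mm behind the grasp point.
Start: joints at [-0.826, 0.359, 0.012, 0, -1.224, -0.288], TCP at [0.298, -0.606, 0.227] pointing down, gripper open.
Joint ranges: [-3.07, 3.07], [-1.43, 2.12], [-1.02, 1.25], [-3.03, 1.67], [-3.05, -0], [-3.03, 3.03]. Speed limits (rad/s): [2.39, 2.39, 3.01, 3.14, 3.14, 3.14].

## Interface

Orientations are given as [roll, pitch, yaw] about the fixed x, y, z axes, in that order (R = Rz(yaw) Ry(pitch) Rx(roll)).
In Python, from station import arm gives the robot as it stands.
- The arm moves only by the shell command python3 -m crank 'ROWS' [OPENING] [FORCE]. ROWS is JSON, a list that holds one entry, the list of rows, each a list of 4 numbers: the shift along the tool's x, y, z in units of 25 mm (1.0 is 25 mm), then the turn about the tool's z in units of 5 degrees (1.0 is 5 degrees). A call has 1 to 12 rows; each row is the pose to reach, as a shift and turn from the pose commanded when the call began, along the tool's axes at that moment; what a row does not reach only later rows make up. A row lasts 1/8 s, in which the tool goes at most 62.5 mm and 10.7 degrees, less where a joint would pass 70% of its speed; a pose out of reach is approached as far as the arm can. A call with a gripper value outside its range is refused whole. OPENING is the closure, from 0 (fully open) to 1 (shut), set as the call begins (- or left out, the last holds). The fingers move at their own pace and stop on an object; FORCE is the grip in N (left out, the last holds). Time passes only in rows, so rows that repeat a pose let the fingers close. It gives the time, the measured TCP pose, the force, the opening and the grip force at its end, in the units of the state.
- arm.get_state(): the state, without advancing time (a new reading comes with each control period).
- arm.grab_frame(name): name is "side" or "top"; returns (picture, depth): 400x640x3 uint8, red, green, blue; 400x640 float32, m along the optical axis (not along the pixel's ray), 0 where there is no reading.
- arm.get_calibration(name): a dict with "mtx" (3x3 intrinsics, pixels), "R" (3x3) and "t" (3): a world point X has camera coordinates R X + t. Camera axes: x right, y down, z forward; pixel columns grow to the right and rows downward; lengths in m; the calibration is good to about 2 mm. A picture is of the moment at which its call begins. get_calibration takes no time and is no camera call.
- arm.job_done(): hands the job in; it is judged then, once.
Trained networks look in the newest picture that a camera, given by its name, has taken for a name from the list of things; names that differ only in an ending like _2 or _b are one class to them, and where a whole thing is asked for, a point or a joint stands for the part that bears it (a point fixed in the world has none). Each returns a list of dicts, best first, with "score" (0 to 1); they miss things now and then, are a little off and sometimes report something else, mostly with a low value. They report only what shows in the picture. A call takes as long as a camera call.
- arm.recognise(thing, camera): "extent" ([left, top, width, height] in pixels, round what is visible of it).
- arm.trace(thing, camera): "mask" (400x640 bool, what is visible of it) and "extent" ([left, top, width, height] in pixels, round what is visible of it).
The state is a dict: "t": time; "q": joint angles; "qd": joint speeds; "joint_efforts": joint torques, N m; "eef_pos": TCP position; "ee_rot": TCP orientation; "force": force on the tool from outside, world axes, zero at the start; "moment": the same for the moment, N m; "width": finger opening in m; "gripper_force": force on a finger pad.
Only numpy, scipy, OpenCV 4.12 (cv2) and the standard library are available. Lean on these libraries where they do the work, as an engineer would, in place of code of your own. Each camera call takes 0.05 s, during which the arm holds its last target. There are 200 camera calls.

## Task

Only the last hole of the flange, the spot painted with blue layout ink, is still to be drilled. Stroke the indexing table round with a fingertip until the blue spot clicks into place under the drill bush; only then push the red tab of the lock lever in towards the table, until the lever is fully home with its tooth in the notch. Push the tab with a fingertip, do not pinch it, and leave the ink bottle, the punch and the spare bush where they stand.

Things in the scene. Friction and masses are not known exactly. Their poses are not given: they have to be found in the camera images.
- fixture: Green cast base of the drilling fixture, fixed to the bench (plate 200 x 190 x 14 mm). Origin: on the bench, on the table's vertical axis. Its +x points to the column that carries the drill bush, its +y away from the lock lever. The bush arm (34 mm wide, 77 to 99 mm above the bench) covers the table only on the +x side, from 24 mm off the axis outward; all else is below 81 mm.
- table_centre (a point): Centre of the indexing table, on its axis, level with the top of the knurled ring (64 mm above the bench). The knurled dark steel ring is 120 mm in diameter and 24 mm high. On it is clamped an aluminium flange, 92 mm in diameter, 9 mm thick, its flat top 73 mm above the bench, so a flat band of the ring 14 mm wide lies open all round. Ring and flange turn as one.
- index_table (a joint): Angle of the table (rad), growing counterclockwise from above; 0 = blue spot under the bush. A spring detent pulls it into 8 stations pi/4 apart; some 0.12 to 0.18 N m turns it past half-way, from where it is pulled on. Starts at about -pi/4 or -pi/2. A fingertip pressed with 6 to 15 N on flange or ring top, or inwards on the knurled side (friction about 0.9), carries it round.
- blue_spot (a point): The round spot of blue ink, 13 mm in diameter with a punched pop mark at its centre, on top of the flange, 37 mm from the table axis. The 7 other hole places are drilled (dark holes).
- bush_axis (a point): Lower mouth of the drill bush (steel sleeve, 9 mm bore), 3 mm above the flange and 37 mm from the table axis on the fixture's +x side.
- lock_lever (a joint): Angle of the lock lever (rad) about its upright pivot: 0 = swung right out, 0.42 = home against its stop, tooth in a notch of the table. It grows as the tab is pushed in towards the table (clockwise from above). Steady friction, about 2.5 N at the tab; it stays where it is left. Starts within 0.1 of out. The tooth enters only within some 5 degrees of a station.
- lever_tab (a point): Centre of the outer face (the one away from the table) of the red upright finger tab of the lock lever, moving with the lever, 68 mm above the bench. The tab is 32 mm long, 10 mm thick and 44 mm high (36 to 80 mm above the bench).
- lever_pivot (a point): The lever's upright pivot axis, 36 mm above the bench; the tab is 90 mm from it and swings about it, some 37 mm from out to home, roughly along the fixture's +y.
- ink_bottle: Small blue bottle of layout ink with a black cap, 41 mm in diameter, 72 mm high, standing loose to the left of the fixture; origin at the centre of its underside. Bystander.
- punch: Steel centre punch, 10 mm thick, 105 mm long, lying loose in front of the fixture; origin at its middle, underneath. Bystander.
- spare_bush: Spare steel guide bush, 38 mm in diameter, 78 mm high, standing loose to the right of the fixture; origin at the centre of its underside. Bystander.

How it is judged:
On the way:
1. the blue spot has clicked into place under the drill bush, the lock lever still out (horizontal distance between blue_spot and bush_axis below 0.0025 m and value of joint lock_lever below 0.25 rad), for 0.3 s.
At the end, for the whole second after the job is handed in: The blue spot is under the drill bush, centred within 2 mm, the lock lever is home (0.38 rad or more of 0.42), and the ink bottle, punch and spare bush are within 15 mm of where they stood (horizontal distance between blue_spot and bush_axis below 0.002 m and value of joint lock_lever above 0.38 rad and distance of each of ink_bottle, punch, spare_bush from where it was at the start of the episode below 0.015 m); the robot touches nothing.
It fails at once if the lever is locked at a wrong station, or pushed in before the spot is in place (value of joint lock_lever above 0.25 rad and horizontal distance between blue_spot and bush_axis above 0.006 m).
It fails at once if the tab of the lever is pinched (touched by the fingers on its inner and outer half at once) (contact force between the fingers and lock_lever_c3 above 3 N and contact force between the fingers and lock_lever_c4 above 3 N).
It fails at once if the ink bottle, the punch or the spare bush is shifted or lifted (distance of any of ink_bottle, punch, spare_bush from where it was at the start of the episode above 0.03 m).
It also fails if it takes over 54 s, if anything falls off the work surface, if the arm or the gripper's body presses on something with over 40 N, if the wrist force passes 120 N, or if a joint passes its speed limit or range.

## Working session

There is one attempt and no reset: what is moved stays moved. The work goes in short steps, Python scripts to look and compute and a shell command to move; the robot and the scene stay as the last step left them, time stands still between calls to the robot, and variables do not carry over. Pictures are saved under pics/ and viewed, at most 10 in all, crops included, and the job is handed in when it is done.

```bash
mkdir -p pics; ls; cat > h.py <<'E'
from station import arm
import numpy as np, cv2
def world(cam,u,v,z):
    c=arm.get_calibration(cam);K,R,t=map(np.array,(c["mtx"],c["R"],c["t"]))
    d=R.T@np.linalg.solve(K,[u,v,1.]);o=-R.T@t
    return o+d*(z-o[2])/d[2]
def px(cam,X):
    c=arm.get_calibration(cam);p=np.array(c["mtx"])@(np.array(c["R"])@np.array(X)+np.array(c["t"]));return p[:2]/p[2]
E
python3 - <<'E'
from h import *
for n in("side","top"):
    im,d=arm.grab_frame(n);cv2.imwrite(f"pics/{n}0.png",im[:,:,::-1])
    for th in("fixture","index_table","blue_spot","lever_tab","ink_bottle","punch","spare_bush"):
        print(n,th,[(np.round(r["extent"]).tolist(),round(r["score"],2)) for r in arm.recognise(th,n)[:2]])
s=arm.get_state();print(s["t"],s["eef_pos"],s["ee_rot"],s["width"],arm.hold_point_z)
E
```

```text
pics
side fixture [([267.0, 185.0, 100.0, 84.0], 0.9)]
side index_table [([302.0, 199.0, 58.0, 48.0], 0.61), ([270.0, 180.0, 99.0, 81.0], 0.59)]
side blue_spot [([304.0, 200.0, 56.0, 46.0], 0.6)]
side lever_tab [([342.0, 180.0, 14.0, 23.0], 0.79), ([306.0, 159.0, 22.0, 28.0], 0.62)]
side ink_bottle [([300.0, 262.0, 20.0, 40.0], 0.59)]
side punch [([376.0, 232.0, 11.0, 31.0], 0.68)]
side spare_bush [([310.0, 158.0, 16.0, 30.0], 0.74), ([302.0, 201.0, 56.0, 45.0], 0.68)]
top fixture [([263.0, 157.0, 94.0, 105.0], 0.89), ([216.0, 200.0, 21.0, 21.0], 0.29)]
top index_table [([266.0, 186.0, 66.0, 62.0], 0.88)]
top blue_spot [([268.0, 187.0, 61.0, 60.0], 0.9)]
top lever_tab [([327.0, 192.0, 32.0, 53.0], 0.98)]
top ink_bottle [([216.0, 201.0, 22.0, 20.0], 0.68)]
top punch [([270.0, 264.0, 43.0, 17.0], 0.65)]
top spare_bush [([389.0, 182.0, 24.0, 30.0], 0.73), ([262.0, 160.0, 94.0, 103.0], 0.6)]
0.8 [ 0.29769375 -0.60578424  0.22658696] [-3.14157002e+00 -2.61646071e-06 -2.68479794e+00] 0.08759060807463792 0.0188
```

```bash
python3 - <<'E'
import cv2
a=cv2.imread("pics/top0.png")[140:300,200:430];b=cv2.imread("pics/side0.png")[140:310,250:420]
cv2.imwrite("pics/a.png",cv2.resize(a,None,fx=3.4,fy=3.4,interpolation=cv2.INTER_CUBIC))
cv2.imwrite("pics/b.png",cv2.resize(b,None,fx=3.4,fy=3.4,interpolation=cv2.INTER_CUBIC))
E
```

```text
(no output)
```

View pics/a.png

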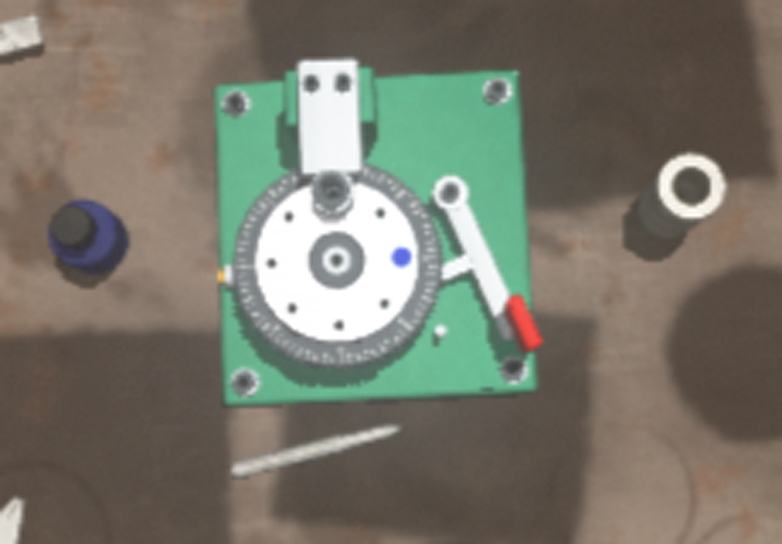

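View pics/b.png

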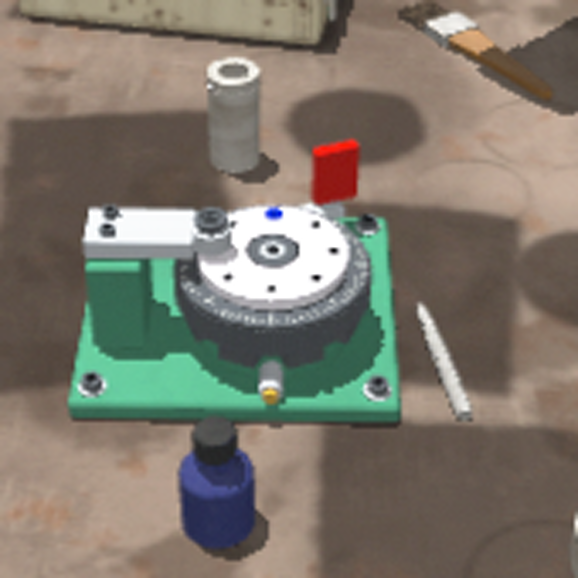

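The top view shows the blue spot at (318,216), to the right of the table centre at (299,216), so the table is at about −π/2. The bush is up the picture at (298,195), the red tab at (354,235) swung out, the pivot at (332,196). The side view agrees.

```bash
python3 - <<'E'
from h import *
P={}
for n,u,v,z in [("centre",336,260,.073),("blue",401,257,.073),("pivot",450,191,.05),("tabtopA",516,298,.08),("tabtopB",532,347,.08),("arm_end_c",330,70,.099),("c1",217,86,.014),("c2",517,72,.014),("c3",537,389,.014),("c4",225,404,.014)]:
    P[n]=world("top",u/3.4+200,v/3.4+140,z);print(n,P[n].round(4))
for n,u,v,z in [("centre",273,250,.073),("blue",274,214,.073),("tab",335,147,.08)]:
    print("side",n,world("side",u/3.4+250,v/3.4+140,z).round(4))
e=(P["c1"]+P["c2"]-P["c3"]-P["c4"])[:2];print("yaw",np.degrees(np.arctan2(e[1],e[0])), np.linalg.norm(P["c1"]-P["c2"]),np.linalg.norm(P["c1"]-P["c4"]))
b=P["blue"]-P["centre"];print(np.linalg.norm(b),np.degrees(np.arctan2(b[1],b[0])))
for th in("ink_bottle","punch","spare_bush"): pass
print("ink",world("top",90/3.4+200,235/3.4+140,.04).round(3),"bush",world("top",690/3.4+200,187/3.4+140,.078).round(3),"punch",world("top",315/3.4+200,450/3.4+140,.01).round(3))
from scipy.spatial.transform import Rotation as Ro
print(Ro.from_euler("xyz",arm.get_state()["ee_rot"]).as_matrix().round(3))
E
```

```text
centre [ 0.5589 -0.0352  0.073 ]
blue [ 0.5596 -0.0723  0.073 ]
pivot [ 0.6006 -0.102   0.05  ]
tabtopA [ 0.5337 -0.1363  0.08  ]
tabtopB [ 0.506  -0.1441  0.08  ]
arm_end_c [ 0.6635 -0.0355  0.099 ]
c1 [0.6769 0.0394 0.014 ]
c2 [ 0.6801 -0.147   0.014 ]
c3 [ 0.4846 -0.1513  0.014 ]
c4 [0.4808 0.0364 0.014 ]
side centre [ 0.5565 -0.0323  0.073 ]
side blue [ 0.5572 -0.0689  0.073 ]
side tab [ 0.519 -0.135  0.08 ]
yaw 1.0775787149248894 0.18638742542847098 0.1960847537872928
0.037063125387084526 -88.98934751684689
ink [0.582 0.112 0.04 ] bush [ 0.594 -0.238  0.078] punch [ 0.452 -0.017  0.01 ]
[[-0.897 -0.441  0.   ]
 [-0.441  0.897 -0.   ]
 [ 0.    -0.    -1.   ]]
```

```bash
python3 -m crank '[[[-18.9,17.4,1,5.235],[-18.9,17.4,1,5.235],[-18.9,17.4,1,5.235],[-18.9,17.4,1,5.235],[-18.9,17.4,1,5.235],[-18.9,17.4,1,5.235],[-18.9,17.4,1,5.235],[-18.9,17.4,1,5.235],[-18.9,17.4,1,5.235],[-18.9,17.4,1,5.235],[-18.9,17.4,1,5.235],[-18.9,17.4,1,5.235]]]' 1 20
```

```text
t: 2.3
eef_pos: [0.5301, -0.0058, 0.2013]
ee_rot: [-3.141, -0.0, -3.139]
force: [-0.1, -0.9, -0.2]
width: 0.0007
gripper_force: 0.0
```

```bash
python3 -m crank '[[[0,0,2,0],[0,0,4,0],[0,0,4.8,0],[0,0,4.92,0],[0,0,5.0,0],[0,0,5.05,0]]]'
```

```text
t: 3.05
eef_pos: [0.5306, -0.0071, 0.0764]
ee_rot: [3.141, 0.002, 3.141]
force: [0.4, -0.8, 0.4]
width: -0.0001
gripper_force: 0.0
```

```bash
python3 -m crank '[[[0,0,0.04,0],[0,0,0.08,0],[0,0,0.08,0]]]'
```

```text
t: 3.42
eef_pos: [0.5299, -0.0069, 0.0734]
ee_rot: [3.141, 0.0, -3.142]
force: [0.3, -0.0, -0.2]
width: 0.0002
gripper_force: 0.0
```

```bash
python3 -m crank '[[[0,0,0.04,0],[0,0,0.06,0],[0,0,0.06,0]]]'
```

```text
t: 3.8
eef_pos: [0.5301, -0.0068, 0.0732]
ee_rot: [3.142, 0.001, -3.141]
force: [-6.0, 1.8, 14.0]
width: 0.0003
gripper_force: 7.1
```

```bash
python3 -m crank '[[[0.17,-0.21,0,0],[0.30,-0.45,0,0],[0.39,-0.70,0,0],[0.43,-0.97,0,0],[0.43,-1.24,0,0],[0.38,-1.51,0,0],[0.28,-1.76,0,0],[0.14,-2.0,0,0],[-0.04,-2.2,0,0],[-0.04,-2.2,0,0]]]'
```

```text
t: 5.05
eef_pos: [0.533, -0.0622, 0.0732]
ee_rot: [-3.141, 0.004, -3.141]
force: [0.9, -2.4, 7.9]
width: 0.0009
gripper_force: 3.8
```

```bash
python3 - <<'E'
from h import *
im,_=arm.grab_frame("side");cv2.imwrite("pics/c.png",cv2.resize(im[140:310,250:420],None,fx=3.4,fy=3.4,interpolation=cv2.INTER_CUBIC)[:,:,::-1])
E
```

```text
(no output)
```

View pics/c.png

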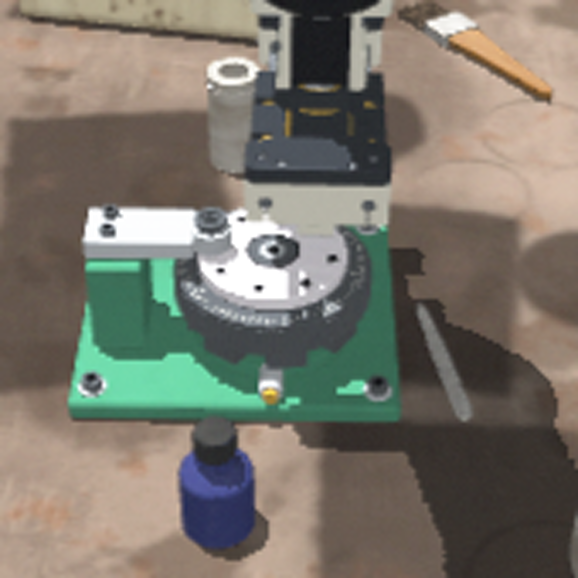

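The blue spot is hidden under the bush, and a hole at (259,289) sits about 10° short of its station at (272,289). Lifting off should let the detent pull it in.

```bash
python3 -m crank '[[[-0.04,0,-0.8,0],[-0.04,0,-2.4,0],[0.3,-2,-2.8,0],[0.7,-4,-2.8,0],[0.7,-5.1,-2.8,0],[0.7,-5.1,-2.8,0],[0.7,-5.1,-2.8,0]]]'; python3 - <<'E'
from h import *
a,_=arm.grab_frame("top");b,_=arm.grab_frame("side")
f=lambda i:cv2.resize(i,None,fx=3.4,fy=3.4,interpolation=cv2.INTER_CUBIC)
cv2.imwrite("pics/d.png",np.hstack([f(a[150:270,255:370]),f(b[150:270,260:380])])[:,:,::-1])
E
```

```text
t: 5.98
eef_pos: [0.5133, -0.1893, 0.1417]
ee_rot: [3.141, -0.0, 3.141]
force: [-0.1, 0.1, 0.4]
width: 0.0008
gripper_force: 0.0
```

View pics/d.png

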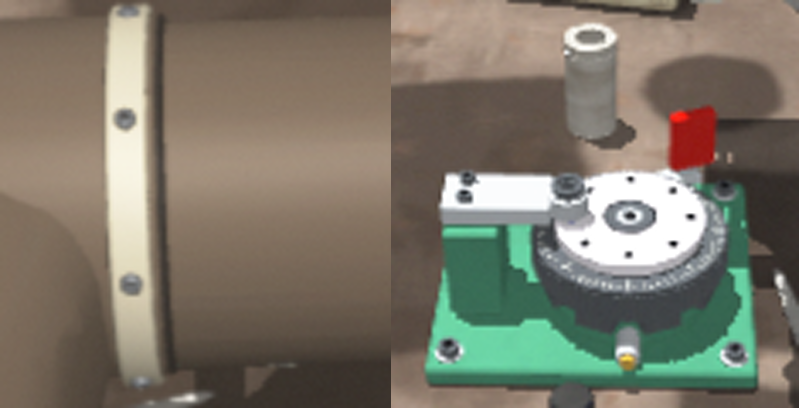

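The side view shows the table settled on a station, with no blue among the visible holes. The arm blocks the top view, so I'll swing it aside to confirm the −45° place is a dark hole.

```bash
python3 -m crank '[[[0,-2.4,-1,0],[0,-4.8,-1,0],[0,-7,-1,0],[0,-8,-1,0],[0,-8,-1,0],[0,-8,-1,0]]]'; python3 - <<'E'
from h import *
a,_=arm.grab_frame("top")
cv2.imwrite("pics/e.png",cv2.resize(a[150:270,255:425],None,fx=4,fy=4,interpolation=cv2.INTER_CUBIC)[:,:,::-1])
E
```

```text
t: 6.82
eef_pos: [0.5135, -0.3885, 0.1666]
ee_rot: [3.141, -0.0, -3.141]
force: [-0.5, 0.4, 0.7]
width: 0.0004
gripper_force: 0.0
```

View pics/e.png

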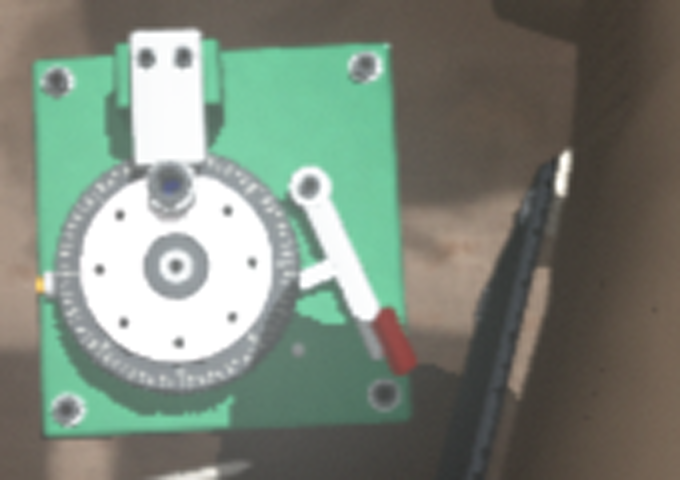

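All seven holes around the flange are dark and blue shows in the bush bore at (170,185), so the spot is under the bush. The lever is still out, with its tab at (395,340). Next I go outside the tab.

```bash
python3 -m crank '[[[0,2.4,0,0],[0,4.8,0,0],[0,6.8,0,0],[0,7.8,0,0],[0,7.8,0,0],[0,7.8,2,0],[0,7.8,3.8,0],[0,7.8,4.3,0],[0,7.8,4.3,0],[0,7.8,4.3,0]]]'
```

```text
t: 8.12
eef_pos: [0.5147, -0.1947, 0.061]
ee_rot: [-3.141, 0.003, -3.141]
force: [0.5, -0.0, 0.0]
width: 0.0001
gripper_force: 0.0
```

```bash
python3 -m crank '[[[0,0.3,0,0],[0,0.6,0,0],[0,0.9,0,0],[0,1.2,0,0],[0,1.5,0,0],[0,1.7,0,0],[0,1.9,0,0],[0,1.9,0,0]]]'
```

```text
t: 9.12
eef_pos: [0.514, -0.1465, 0.0594]
ee_rot: [3.141, 0.001, -3.141]
force: [0.5, -0.4, 1.2]
width: 0.0006
gripper_force: 0.1
```

```bash
python3 - <<'E'
from h import *
b,_=arm.grab_frame("side")
cv2.imwrite("pics/f.png",cv2.resize(b[150:250,290:400],None,fx=6,fy=6,interpolation=cv2.INTER_CUBIC)[:,:,::-1])
E
```

```text
(no output)
```

View pics/f.png

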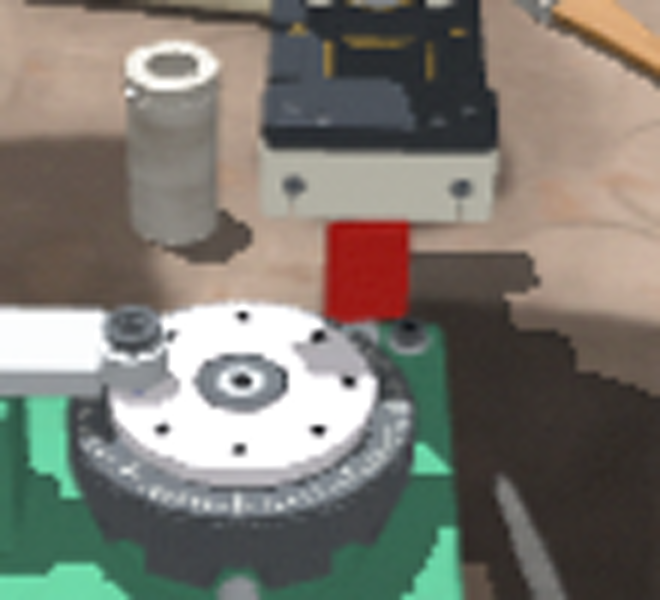

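The finger is behind the tab, now at about (351,195), and it has already moved in some way. The table is unchanged, so I keep pushing.

```bash
python3 -m crank '[[[0,0.2,0,0],[0,0.4,0,0],[0,0.6,0,0],[0,0.6,0,0]]]'
```

```text
t: 9.68
eef_pos: [0.5136, -0.1314, 0.0593]
ee_rot: [3.141, 0.001, -3.141]
force: [0.2, -0.4, 0.2]
width: 0.0005
gripper_force: 0.1
```

```bash
python3 -m crank '[[[0,0.1,0,0],[0,0.2,0,0],[0,0.3,0,0],[0,0.3,0,0]]]'
```

```text
t: 10.18
eef_pos: [0.5132, -0.1274, 0.0594]
ee_rot: [-3.138, -0.001, -3.141]
force: [1.3, -22.4, -3.4]
width: 0.0004
gripper_force: 11.4
```

```bash
python3 -m crank '[[[0,0.1,0,0],[0,0.1,0,0]]]'; python3 -m crank '[[[0,-0.4,0,0],[0,-1.4,0,0],[0,-2.2,0,0],[0,-2.6,0,0],[0,-2.6,-2,0],[0,-2.6,-4,0],[0,-5,-4.4,0],[0,-7.5,-4.4,0],[0,-10,-4.4,0],[0,-10.6,-4.4,0],[0,-10.6,-4.4,0],[0,-10.6,-4.4,0]]]'; python3 - <<'E'
from h import *
a,_=arm.grab_frame("top");b,_=arm.grab_frame("side")
f=lambda i:cv2.resize(i,None,fx=3.4,fy=3.4,interpolation=cv2.INTER_CUBIC)
cv2.imwrite("pics/g.png",np.hstack([f(a[150:270,255:370]),f(b[150:270,260:380])])[:,:,::-1])
E
```

```text
t: 10.42
eef_pos: [0.5132, -0.1269, 0.0595]
ee_rot: [-3.135, -0.001, -3.141]
force: [4.0, -38.5, -6.5]
width: 0.0002
gripper_force: 18.5
t: 11.92
eef_pos: [0.5136, -0.3859, 0.1693]
ee_rot: [3.141, 0.0, -3.141]
force: [0.6, 0.7, -0.5]
width: 0.0006
gripper_force: 0.0
```

View pics/g.png

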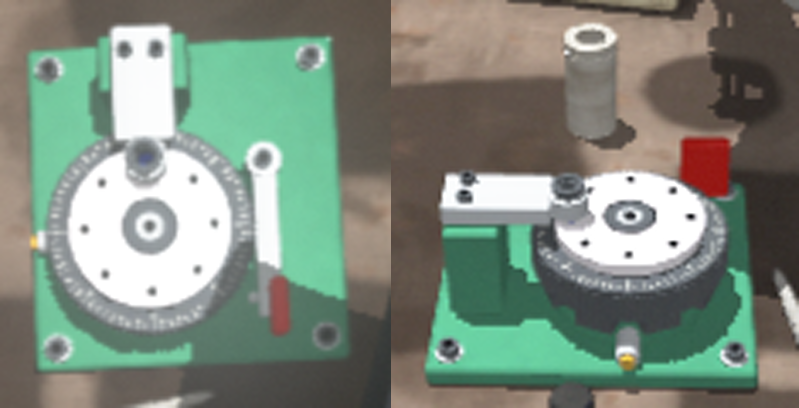

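The lever lies along the table with its tab at (279,305) against the stop pin, blue shows in the bore, and the bush stands in its place. A quick check of the lever angle and bystanders before I hand in.

```bash
python3 - <<'E'
from h import *
im0=cv2.imread("pics/top0.png")[:,:,::-1];im1,_=arm.grab_frame("top")
p=world("top",450/3.4+200,191/3.4+140,.05)
A=[]
for im in(im0,im1):
    i=im.astype(int);m=((i[...,0]>2.2*i[...,1])&(i[...,0]>2.2*i[...,2])&(i[...,0]>80));m[:180]=0;m[260:]=0;m[:,:310]=0;m[:,370:]=0
    v,u=np.nonzero(m);t=world("top",u.mean(),v.mean(),.075);d=t-p;A.append(np.arctan2(-d[1],-d[0]));print(t.round(4),len(u),np.hypot(*d[:2]))
print("swing",A[0]-A[1],A)
for th in("ink_bottle","punch","spare_bush"):
    print(th,[(np.round(r["extent"]).tolist(),round(r["score"],2)) for r in arm.recognise(th,"top")[:2]])
E
```

```text
[ 0.5204 -0.1399  0.075 ] 76 0.08875234491298822
[nan nan nan] 0 nan
swing nan [np.float64(0.4407451946353528), np.float64(nan)]
ink_bottle []
punch [([271.0, 263.0, 42.0, 15.0], 0.48)]
spare_bush []<stdin>:7: RuntimeWarning: Mean of empty slice.
  ret = ret.dtype.type(ret / rcount)
```

```bash
python3 - <<'E'
from h import *
p=world("top",450/3.4+200,191/3.4+140,.05)
im,_=arm.grab_frame("top");i=im.astype(int);m=(i[...,0]>1.6*i[...,1])&(i[...,0]>1.6*i[...,2])&(i[...,0]>60);m[:215]=0;m[260:]=0;m[:,:325]=0;m[:,350:]=0
v,u=np.nonzero(m);t=world("top",u.mean(),v.mean(),.075);d=t-p;print(len(u),t,np.hypot(*d[:2]),"swing",.4407-np.arctan2(-d[1],-d[0]))
E
```

```text
63 [ 0.51172431 -0.10747124  0.075     ] 0.08906708549248761 swing 0.3796851619952324
```

```bash
python3 -c "
from station import arm
print(arm.job_done())"
```

```text
the job is handed in; nothing more can be done
None
```

I handed the job in at about 12 s of the 54 s allowed; the station gave no verdict. The last pictures show the blue spot under the drill bush and the lever against its stop. The lever's measured swing was 0.38 rad on top of its unknown start angle (0.38 needed). The punch and spare bush look unmoved. The ink bottle was only partly in view in the last frames, but the arm never went near it.

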